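Turn a rebuilt engine over by hand, exactly one turn

TASK

The small engine on the table has just been put back together: turn it over by hand to feel that it runs free. With the fingertips against the upright handle, push the hand wheel round clockwise (seen from above) through exactly one full turn, so that the handle comes back to the fixed pointer where it started and does not run on past it, then leave it standing there and move clear. Only push the handle, never take it between the fingers, and leave the bottle, piston, spanner and jar around the engine alone.

Things in the scene. Friction and masses are not known exactly. Their poses are not given: they have to be found in the camera images.
- engine: Small vertical-shaft engine, fixed to the table, aluminium case 150 x 140 mm with a lid at 98 mm height; origin at the centre of its underside on the wheel's vertical axis, z up. Finned cylinder to its own +x (reaches 177 mm from the axis, 94 mm high), carburettor to +y (105 mm out), exhaust to -y (122 mm out). Its yaw differs all round from start to start. A flat steel hand wheel lies on top of it.
- hub (a point): Top centre of the hand wheel's hub, on the wheel's vertical axis, 146 mm above the table (the small nut on it reaches 152 mm). Does not turn with the wheel. Hub radius 22 mm.
- handwheel (a joint): Turn of the hand wheel in rad: 0 at the start (handle beside the pointer), growing clockwise seen from above; one full turn is 6.283. The wheel is a level dark steel ring, 85 mm from the axis to the middle of its 16 mm thick rim, rim top 140 mm above the table, with three spokes. It turns freely both ways with no stop near one turn, needs about 3.5 N at the handle to move (a little more when faster, about 1.5 N at 0.1 m/s) and stays where it is left.
- handle: The upright black handle of the hand wheel: a cylinder 24 mm in diameter and 62 mm tall, standing on a 30 mm boss on the rim at the end of one spoke, its axis 85 mm from the wheel's axis. Origin at the centre of its foot, 144 mm above the table; its top is at 206 mm. It is a turning sleeve: it spins easily on its own axis (so its own x and y axes mean nothing), but cannot lean or come off.
- handle_mid (a point): Middle of the handle on its axis, 31 mm above its foot, 175 mm above the table, 85 mm from the wheel's axis; moves with the wheel.
- pointer_tip (a point): Tip of the fixed dark steel pointer, a flat bar 16 mm wide and 44 mm long lying level on a bracket at the engine's own -x side and pointing straight at the wheel's axis; tip 101 mm from the axis, outer end 145 mm from it, top 139 mm above the table, just outside the rim. At the start, and after exactly one turn, the handle stands right beside it on the line from the wheel's axis to the tip.
- oil_bottle: Bystander: amber oil bottle, 58 mm in diameter, 150 mm tall, loose, upright; origin at the centre of its underside. To one side of the engine. Leave alone.
- piston: Bystander: bare aluminium piston, 60 mm in diameter, 56 mm tall, loose, standing; origin at the centre of its underside. To one side of the engine. Leave alone.
- spanner: Bystander: steel spanner, 180 mm long, lying loose on the table; origin under its middle, x along its length. To one side of the engine. Leave alone.
- grease_jar: Bystander: white jar with a steel lid, 62 mm in diameter, 65 mm tall, loose, upright; origin at the centre of its underside. To one side of the engine. Leave alone.

How it is judged:
By the outcome, as a careful person would: the job done as asked, in the order asked, and still so for the second after the job is handed in, with the robot touching nothing.
It also fails if it takes over 66 s, if anything falls off the work surface, if the arm or the gripper's body presses on something with over 40 N, if the wrist force passes 120 N, or if a joint passes its speed limit or range.

ROBOT

A 6-joint arm with a two-finger parallel gripper is mounted at the origin on the work surface. World frame = base frame: x ahead of the robot, y to its left, z up, the work surface at z = 0. Lengths are in m, angles in degrees, forces in N, time in s.
With the tool pointing down it reaches from about 0.375 to 0.9 m from the base axis. Payload 3.1 kg.
Tool frame: the origin (TCP) lies at the very end of the fingers, on their centre line; the grasp point (between the pads) lies 19 mm behind it (bot.hold_point_z is the z of the grasp point in the tool frame, in m); z points along the fingers, y is the line along which they close (so a half turn about z gives the same grasp; the last joint's range is limited). The gripper opens to 87 mm and grips with 3 to 60 N. Pads are 19 mm wide; open, the fingers measure 117 mm over their backs; the gripper's body (75 mm by 190 mm) begins 51 mm behind the grasp point.
Start: joints at [66.148, 30.224, 82.088, -0, 67.689, -10.227], TCP at [0.147, 0.607, 0.223] pointing down, gripper open.
Joint ranges: [-176.69, 176.69], [-43.24, 126.21], [12.49, 139.97], [-82, 262], [0, 151.66], [-163.58, 163.58]. Speed limits (degrees/s): [159.86, 159.86, 180, 180, 180, 180].

INTERFACE

Orientations are given as a 3x3 rotation matrix whose columns are the frame's x, y, z axes.
In Python, from rig import bot, capture, camera_model gives the robot as it stands.
- The arm moves only by the tool apply_moves, never from a script. Its argument "plan" is text: rows parted by semicolons, each of 6 numbers parted by spaces: the shift along the tool's x, y, z in units of 0.05 m (1.0 is 0.05 m), then the turn, a rotation vector about the tool's x, y, z in units of 360 degrees (1.0 is 360 degrees). In form: dx dy dz ax ay az; .... A call has 1 to 10 rows; each row shifts and turns the commanded pose from where the row before left it, along the tool's axes as they then stand; what a row does not reach is not made up. A row lasts 1/12 s, in which the tool goes at most 41.7 mm and 7.16 degrees, less where a joint would pass 70% of its speed; a pose out of reach is approached as far as the arm can. A call with a number of a shift or a turn outside -1 to 1 is refused whole. A call with a gripper value outside its range is refused whole. "gripper" is the gripper command: -1 is shut, 1 is fully open, values between are in proportion, set as the call begins (left out, the last holds). The fingers move at their own pace and stop on an object; the grip force is fixed at half the most. Time passes only in rows, so rows that do not move let the fingers close. It gives the time, the measured TCP pose, the force, the opening and the grip force at its end, in the units of the state.
- bot.read_state(): the state, without advancing time (a new reading comes with each control period).
- capture(name): name is "scene" or "top" or "wrist"; returns the picture (480x640x3 uint8, red, green, blue); there is no depth.
- camera_model(name): a dict with "vertical_fov" (degrees; the focal length in pixels is half the picture's height over the tangent of half this angle, whatever the lens; pixels are square), "cx", "cy" (the principal point, pixels), "dist" ([k1, k2, p1, p2, k3] as OpenCV has them; the pictures are not rectified), "position" and "rotation" of the camera in the world; the wrist camera has in their place "hand_eye" (4x4, takes a point from camera to tool coordinates, whose origin is the TCP and whose axes are the flange's). Camera axes: x right, y down, z forward; pixel columns grow to the right and rows downward; lengths in m; the calibration is good to about 2 mm. A picture is of the moment at which its call begins: read the wrist's pose just before it. camera_model takes no time and is no camera call.
- bot.hand_in(): hands the job in; it is judged then, once.
The state is a dict: "time_s": time; "joint_positions": joint angles; "qvel": joint speeds; "tau": joint torques, N m; "position": TCP position; "tcp_rot": TCP orientation; "force": force on the tool from outside, world axes, zero at the start; "moment": the same for the moment, N m; "opening": opening from 0.0 (shut) to 1.0 (fully open); "grasp_force": force on a finger pad.
Only numpy, scipy, OpenCV 4.12 (cv2) and the standard library are available. Lean on these libraries where they do the work, as an engineer would, in place of code of your own. Each camera call takes 0.05 s, during which the arm holds its last target. There are 200 camera calls.

## Working session

There is one attempt and no reset: what is moved stays moved. The work goes in short steps, Python scripts to look and compute and a tool call to move; the robot and the scene stay as the last step left them, time stands still between calls to the robot, and variables do not carry over. Pictures are saved under pics/ and viewed, at most 10 in all, crops included, and the job is handed in when it is done.

Besides the shell and the picture viewer there is one more tool, called after ">>>" in YAML: its name, and indented under it one key for each argument. apply_moves: Moves the arm, as the interface text tells. Its arguments: {"type":"object","properties":{"plan":{"type":"string"},"gripper":{"type":"number"}},"required":["plan"]}

```bash
mkdir -p pics; ls; python3 - <<'E'
from rig import bot,capture,camera_model
import cv2
for n in("top","scene"):
    cv2.imwrite(f"pics/{n}0.png",cv2.cvtColor(capture(n),cv2.COLOR_RGB2BGR)); print(n,camera_model(n))
s=bot.read_state();print(s)
E
```

```text
pics
top {'vertical_fov': 47.249093865050334, 'cx': 319.14847471504237, 'cy': 248.73594911746287, 'dist': array([-0.05597759,  0.        ,  0.        ,  0.        ,  0.        ]), 'position': array([0.37638493, 0.00808359, 1.29543733]), 'rotation': array([[ 0.00520868, -0.98740112,  0.1581515 ],
       [-0.99982562, -0.00797855, -0.01688415],
       [ 0.01793325, -0.15803598, -0.98727049]])}
scene {'vertical_fov': 54.561402130772414, 'cx': 313.04809307930935, 'cy': 236.8092512134123, 'dist': array([-0.12123724,  0.        ,  0.        ,  0.        ,  0.        ]), 'position': array([1.12100636, 0.14019103, 0.94626921]), 'rotation': array([[-0.25456451,  0.7955278 , -0.54984764],
       [ 0.96695584,  0.21756511, -0.13289781],
       [ 0.01390376, -0.56550945, -0.82462461]])}
{'time_s': 0.1, 'joint_positions': array([ 6.61478592e+01,  3.02742946e+01,  8.21488768e+01, -2.24950253e-03,
        6.76877405e+01, -1.02270813e+01]), 'qvel': array([ 0.05391457, -0.1384673 , -0.20539547, -0.02517995, -0.07420642,
       -0.10624983]), 'tau': array([-6.95738290e-04, -4.40984845e+01, -1.77150339e+01,  6.34276355e-02,
        5.33607393e-02, -2.42322233e-05]), 'position': array([0.14694201, 0.60681104, 0.22166338]), 'tcp_rot': array([[-9.71861467e-01,  2.35551962e-01, -7.49565770e-04],
       [ 2.35552953e-01,  9.71859876e-01, -1.78513417e-03],
       [ 3.07981039e-04, -1.91146555e-03, -9.99998126e-01]]), 'force': array([ 0.81729695, -0.35890574, -0.1755253 ]), 'moment': array([0.00219674, 0.05303527, 0.00622118]), 'grasp_force': 0.0, 'opening': 1.0000147689914303}
```

View pics/top0.png

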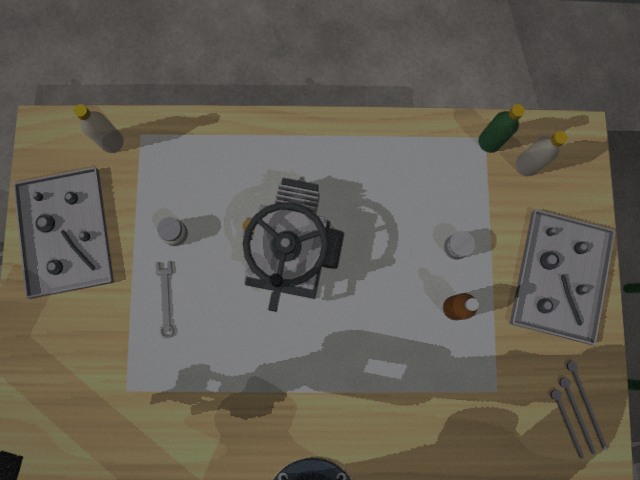

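View pics/scene0.png

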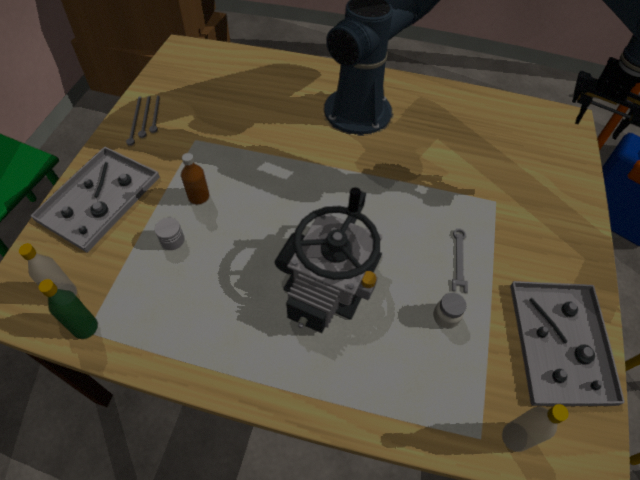

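Top view: hub at about (286,242), handle about (277,280), pointer's outer end about (273,308). Scene view: hub about (337,238), handle top about (356,193). The hub and handle can be cast onto their known heights.

```bash
cat > h.py <<'E'
import numpy as np,cv2
from rig import bot,capture,camera_model
def cam(n,s=None):
    m=camera_model(n);f=240/np.tan(np.radians(m['vertical_fov']/2))
    K=np.array([[f,0,m['cx']],[0,f,m['cy']],[0,0,1.]])
    if 'position' in m: R,p=np.array(m['rotation']),np.array(m['position'])
    else:
        H=np.array(m['hand_eye']);T=np.eye(4);T[:3,:3]=s['tcp_rot'];T[:3,3]=s['position'];T=T@H;R,p=T[:3,:3],T[:3,3]
    return K,np.array(m['dist']),R,p
def onplane(c,uv,z):
    K,d,R,p=c
    n=cv2.undistortPoints(np.array(uv,float).reshape(-1,1,2),K,d)[:,0]
    r=np.c_[n,np.ones(len(n))]@R.T
    return p+r*((z-p[2])/r[:,2])[:,None]
def proj(c,P):
    K,d,R,p=c
    return cv2.projectPoints((np.array(P,float).reshape(-1,3)-p)@R,np.zeros(3),np.zeros(3),K,d)[0][:,0]
E
python3 - <<'E'
from h import *
np.set_printoptions(precision=4,suppress=True)
t=cam("top");s=cam("scene")
print("hub",onplane(t,[(286,242)],.146),onplane(s,[(337,238)],.146))
print("handle top",onplane(t,[(277,280)],.206),onplane(s,[(356,193)],.206))
print("rim L,R,T,B",onplane(t,[(243,242),(328,242),(286,200),(286,287)],.140))
print("ptr",onplane(t,[(273,309)],.139))
print("bottle top, jar, piston",onplane(t,[(472,304)],.15),onplane(t,[(462,243)],.06),onplane(t,[(172,230)],.06))
E
```

```text
hub [[0.5744 0.0589 0.146 ]] [[0.5771 0.0601 0.146 ]]
handle top [[0.4872 0.0731 0.206 ]] [[0.4976 0.0787 0.206 ]]
rim L,R,T,B [[ 0.5747  0.1509  0.14  ]
 [ 0.5762 -0.0305  0.14  ]
 [ 0.6676  0.0606  0.14  ]
 [ 0.4792  0.0578  0.14  ]]
ptr [[0.4329 0.0844 0.139 ]]
bottle top, jar, piston [[ 0.4448 -0.3334  0.15  ]] [[ 0.5903 -0.3422  0.06  ]] [[0.615  0.3244 0.06  ]]
```

>>> apply_moves:
  plan: "-0.3 -0.3 -0.25 0 0 0;-0.5 -0.5 -0.25 0 0 0;-0.5 -0.5 -0.25 0 0 0;-0.5 -0.5 -0.25 0 0 0;-0.5 -0.5 -0.25 0 0 0;-0.5 -0.5 -0.25 0 0 0;-0.5 -0.5 -0.25 0 0 0;-0.5 -0.5 -0.25 0 0 0;-0.5 -0.5 -0.2 0 0 0;-0.5 -0.5 -0.2 0 0 0"
  gripper: -1

```text
time_s: 0.93
position: [0.3242, 0.316, 0.343]
tcp_rot: [[-0.972, 0.235, -0.0], [0.235, 0.972, -0.0], [0.0, -0.0, -1.0]]
force: [-0.4, 0.1, -0.5]
opening: 0.325
grasp_force: 0.0
```

>>> apply_moves:
  plan: "-0.5 -0.5 0 0 0 0;-0.5 -0.5 0 0 0 0;-0.5 -0.5 0 0 0 0;-0.5 -0.5 0 0 0 0;-0.5 -0.5 0 0 0 0;-0.5 -0.5 0 0 0 0;-0.5 -0.5 0 0 0 0;-0.4 -0.5 0 0 0 0;-0.4 -0.4 0 0 0 0;-0.2 -0.2 0 0 0 0"

```text
time_s: 1.77
position: [0.4898, 0.0382, 0.3422]
tcp_rot: [[-0.971, 0.238, 0.0], [0.238, 0.971, -0.001], [-0.0, -0.001, -1.0]]
force: [-0.0, 0.5, 0.0]
opening: 0.007
grasp_force: 0.0
```

```bash
python3 - <<'E'
from h import *
np.set_printoptions(precision=4,suppress=True)
s=bot.read_state();im=capture("wrist");cv2.imwrite("pics/w1.png",im[:,:,::-1])
print(s['time_s'],s['position'],s['tcp_rot'],s['opening'],s['joint_positions'])
c=cam("wrist",s);print(c[3],proj(c,[[.574,.060,.146],[.490,.075,.206],[.49,.075,.144]]))
E
```

```text
1.7667 [0.4898 0.0382 0.3422] [[-0.9712  0.2385  0.0002]
 [ 0.2385  0.9712 -0.001 ]
 [-0.0005 -0.0009 -1.    ]] 0.00710212686920624 [ -8.5648  12.1483  91.1943  -0.0547  76.6355 -84.7562]
[0.4235 0.0554 0.5045] [[364.9511 289.8337]
 [368.7606 213.8272]
 [361.0765 200.1995]]
```

View pics/w1.png

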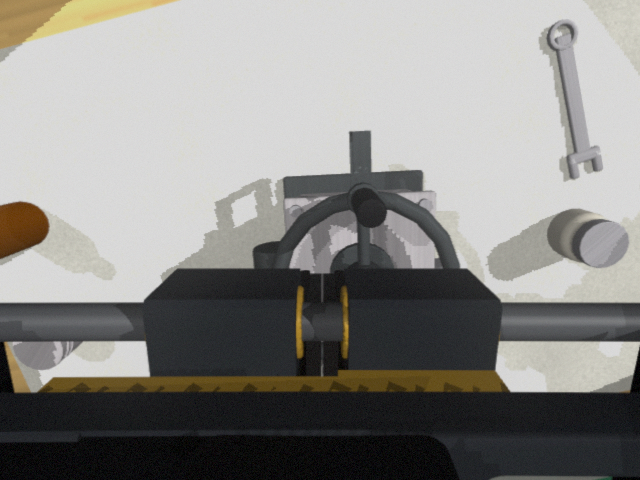

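Wrist view: handle top at about (372,211), pointer's outer end midpoint about (360,131), boss about (361,190).

```bash
python3 - <<'E'
from h import *
np.set_printoptions(precision=4,suppress=True)
s=bot.read_state();c=cam("wrist",s)
im=capture("wrist")
h=onplane(c,[(372,211)],.206)[0];p=onplane(c,[(360,131),(349.5,131),(370.5,131),(361,165)],.139)
print("handle",h,"ptr",p,np.linalg.norm(p[1]-p[2]))
for hub in ([.5744,.0595],[.5755,.060]):
    hub=np.array(hub)
    print(np.linalg.norm(h[:2]-hub),np.degrees(np.arctan2(*(h[:2]-hub)[::-1])),np.linalg.norm(p[0,:2]-hub),np.degrees(np.arctan2(*(p[0,:2]-hub)[::-1])))
d=p[3]-p[0];print("bar dir",np.degrees(np.arctan2(-d[1],-d[0])))
t=onplane(cam("top"),[(277,280)],.206)[0];print(t)
E
```

```text
handle [0.4896 0.0768 0.206 ] ptr [[0.4324 0.0865 0.139 ]
 [0.4302 0.0776 0.139 ]
 [0.4346 0.0953 0.139 ]
 [0.4612 0.081  0.139 ]] 0.018288227905196377
0.08658609249656264 168.45385010762504 0.1445452195866883 169.24917237494856
0.0875666329665687 168.91845159881436 0.14553430921319682 169.52334720320417
bar dir 169.24232146430646
[0.4872 0.0731 0.206 ]
```

>>> apply_moves:
  plan: "-0.06 -0.26 0 0 0 -0.0086;0 0 0.3 0 0 0;0 0 0.5 0 0 0;0 0 0.5 0 0 0;0 0 0.5 0 0 0;0 0 0.5 0 0 0;0 0 0.5 0 0 0;0 0 0.4 0 0 0;0 0 0.3 0 0 0;0 0 0.15 0 0 0"

```text
time_s: 2.7
position: [0.4859, 0.0297, 0.1582]
tcp_rot: [[-0.983, 0.181, -0.005], [0.181, 0.983, 0.001], [0.005, 0.001, -1.0]]
force: [-0.4, -0.3, 0.9]
opening: 0.001
grasp_force: 0.0
```

```bash
python3 - <<'E'
from h import *
s=bot.read_state();print(s['position'],s['force'],s['tcp_rot'])
xt=np.array([-.9826,.1857]);yt=np.array([.1857,.9826]);r=s['position'][:2]-[.5746,.0598];print("rel",r@xt,r@yt)
t=capture("top");w=capture("wrist");a=cv2.resize(t[180:340,180:390],None,fx=2,fy=2)
b=cv2.resize(w,(427,320));cv2.imwrite("pics/c2.png",np.hstack([cv2.resize(a,(373,320)),b])[:,:800,::-1])
# pusher path table phi -30.. in tool units of 0.05 m
ph=np.radians(np.arange(-30,343,6));P=np.c_[88*np.cos(ph),88*np.sin(ph)]/50
D=np.diff(P,axis=0)
for i,d in enumerate(D): print(f"{d[0]:.3f} {d[1]:.3f} 0 0 0 0",end=';' if (i+1)%10 else '\n\n')
print(P[-1]*50)
E
```

```text
[0.48590893 0.02965604 0.15821946] [-0.41725444 -0.26729163  0.8648241 ] [[-9.83404832e-01  1.81362547e-01 -4.75007478e-03]
 [ 1.81357547e-01  9.83416132e-01  1.46666876e-03]
 [ 4.93729895e-03  5.80867239e-04 -9.99987643e-01]]
rel 0.08155011351369724 -0.04608938999683274
0.084 0.164 0 0 0 0;0.066 0.172 0 0 0 0;0.048 0.178 0 0 0 0;0.029 0.182 0 0 0 0;0.010 0.184 0 0 0 0;-0.010 0.184 0 0 0 0;-0.029 0.182 0 0 0 0;-0.048 0.178 0 0 0 0;-0.066 0.172 0 0 0 0;-0.084 0.164 0 0 0 0

-0.100 0.155 0 0 0 0;-0.116 0.143 0 0 0 0;-0.130 0.130 0 0 0 0;-0.143 0.116 0 0 0 0;-0.155 0.100 0 0 0 0;-0.164 0.084 0 0 0 0;-0.172 0.066 0 0 0 0;-0.178 0.048 0 0 0 0;-0.182 0.029 0 0 0 0;-0.184 0.010 0 0 0 0

-0.184 -0.010 0 0 0 0;-0.182 -0.029 0 0 0 0;-0.178 -0.048 0 0 0 0;-0.172 -0.066 0 0 0 0;-0.164 -0.084 0 0 0 0;-0.155 -0.100 0 0 0 0;-0.143 -0.116 0 0 0 0;-0.130 -0.130 0 0 0 0;-0.116 -0.143 0 0 0 0;-0.100 -0.155 0 0 0 0

-0.084 -0.164 0 0 0 0;-0.066 -0.172 0 0 0 0;-0.048 -0.178 0 0 0 0;-0.029 -0.182 0 0 0 0;-0.010 -0.184 0 0 0 0;0.010 -0.184 0 0 0 0;0.029 -0.182 0 0 0 0;0.048 -0.178 0 0 0 0;0.066 -0.172 0 0 0 0;0.084 -0.164 0 0 0 0

0.100 -0.155 0 0 0 0;0.116 -0.143 0 0 0 0;0.130 -0.130 0 0 0 0;0.143 -0.116 0 0 0 0;0.155 -0.100 0 0 0 0;0.164 -0.084 0 0 0 0;0.172 -0.066 0 0 0 0;0.178 -0.048 0 0 0 0;0.182 -0.029 0 0 0 0;0.184 -0.010 0 0 0 0

0.184 0.010 0 0 0 0;0.182 0.029 0 0 0 0;0.178 0.048 0 0 0 0;0.172 0.066 0 0 0 0;0.164 0.084 0 0 0 0;0.155 0.100 0 0 0 0;0.143 0.116 0 0 0 0;0.130 0.130 0 0 0 0;0.116 0.143 0 0 0 0;0.100 0.155 0 0 0 0

0.084 0.164 0 0 0 0;0.066 0.172 0 0 0 0;[ 83.69297343 -27.1934955 ]
```

View pics/c2.png

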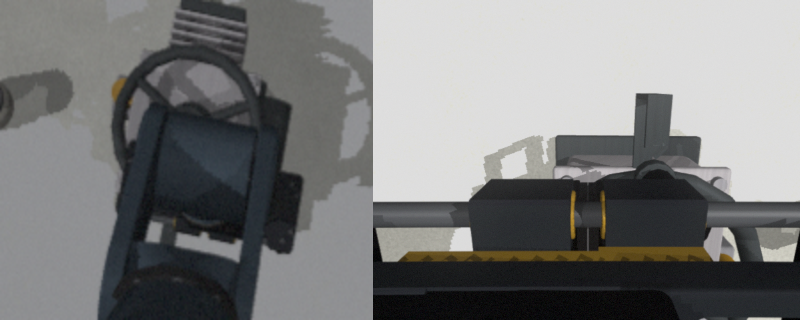

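The pusher stands behind the handle at about (81.6, -46) mm in wheel coordinates. I start pushing and move 5 mm inwards on the way.

>>> apply_moves:
  plan: "0.03 0.16 0 0 0 0;0.01 0.17 0 0 0 0;0.05 0.18 0 0 0 0;0.03 0.18 0 0 0 0;0.01 0.18 0 0 0 0;-0.01 0.18 0 0 0 0;-0.03 0.18 0 0 0 0;-0.05 0.18 0 0 0 0"

```text
time_s: 3.47
position: [0.4998, 0.0972, 0.1613]
tcp_rot: [[-0.983, 0.181, 0.002], [0.181, 0.983, -0.003], [-0.003, -0.003, -1.0]]
force: [-1.2, -7.1, 2.7]
opening: 0.006
grasp_force: 3.8
```

```bash
cat >> h.py <<'E'
def rel(s):
    xt=np.array([-.9826,.1857]);yt=np.array([.1857,.9826]);r=s['position'][:2]-[.5746,.0598]
    x,y=r@xt,r@yt
    return np.round([x*1e3,y*1e3,np.hypot(x,y)*1e3,np.degrees(np.arctan2(y,x)),*s['force'],s['time_s']],1)
E
python3 - <<'E'
from h import *
s=bot.read_state();print(rel(s))
a=capture("scene")[150:330,240:450];b=capture("wrist")
cv2.imwrite("pics/c3.png",np.hstack([cv2.resize(a,(373,320)),cv2.resize(b,(427,320))])[:,:,::-1])
E
```

```text
[80.4 22.8 83.6 15.9 -1.2 -7.1  2.7  3.5]
```

View pics/c3.png

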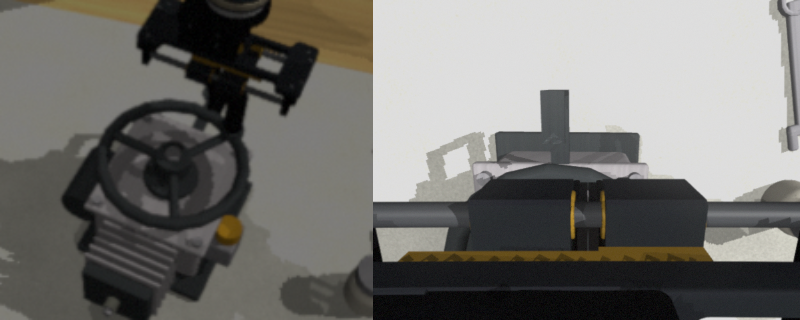

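Scene view: the shut fingers are behind the handle, pushing it. Force is about 7 N at the moving tool, as expected, so I continue round.

>>> apply_moves:
  plan: "-0.03 0.18 0 0 0 0;-0.06 0.17 0.01 0 0 0;-0.10 0.155 0.01 0 0 0;-0.116 0.143 0 0 0 0;-0.13 0.13 0 0 0 0;-0.143 0.116 0 0 0 0;-0.155 0.10 0 0 0 0;-0.164 0.084 0 0 0 0;-0.172 0.066 0 0 0 0;-0.178 0.048 0 0 0 0"

```text
time_s: 4.4
position: [0.5689, 0.1461, 0.1589]
tcp_rot: [[-0.983, 0.182, -0.006], [0.182, 0.983, 0.001], [0.006, 0.0, -1.0]]
force: [-4.6, 1.1, 2.6]
opening: 0.006
grasp_force: 2.4
```

```bash
python3 -c "
from h import *
print(rel(bot.read_state()))"
```

```text
[21.7 83.8 86.5 75.5 -4.6  1.1  2.6  4.4]
```

>>> apply_moves:
  plan: "-0.18 0.03 0 0 0 0;-0.184 0.01 0 0 0 0;-0.184 -0.01 0 0 0 0;-0.182 -0.029 0 0 0 0;-0.178 -0.048 0 0 0 0;-0.172 -0.066 0 0 0 0;-0.164 -0.084 0 0 0 0;-0.155 -0.10 0 0 0 0;-0.143 -0.116 0 0 0 0;-0.13 -0.13 0 0 0 0"

```text
time_s: 5.23
position: [0.6465, 0.1051, 0.1585]
tcp_rot: [[-0.983, 0.183, -0.005], [0.183, 0.983, 0.004], [0.006, 0.003, -1.0]]
force: [-3.0, 5.3, -0.1]
opening: 0.007
grasp_force: 2.5
```

```bash
python3 - <<'E'
from h import *
s=bot.read_state();print(rel(s))
a=capture("scene")[150:330,240:450];b=capture("top")[150:330,180:390]
cv2.imwrite("pics/c4.png",np.hstack([cv2.resize(a,(373,320)),cv2.resize(b,(373,320))])[:,:,::-1])
E
```

```text
[-6.220e+01  5.780e+01  8.500e+01  1.371e+02 -3.000e+00  5.300e+00
 -1.000e-01  5.200e+00]
```

View pics/c4.png

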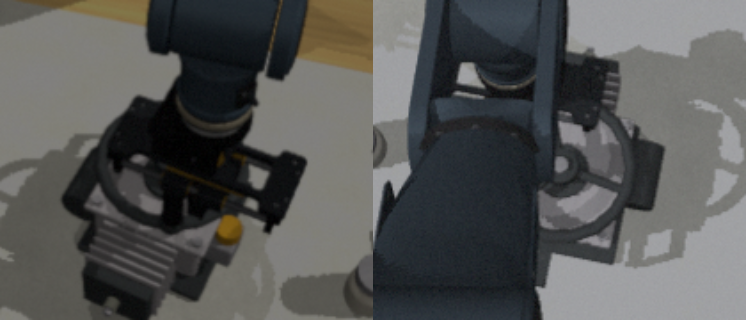

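The handle is hidden under the gripper, but the spokes have turned and the force shows contact. I continue.

>>> apply_moves:
  plan: "-0.12 -0.143 0 0 0 0;-0.11 -0.155 0 0 0 0;-0.09 -0.164 0 0 0 0;-0.07 -0.172 0 0 0 0;-0.05 -0.178 0 0 0 0;-0.03 -0.182 0 0 0 0;-0.01 -0.184 0 0 0 0;0.01 -0.184 0 0 0 0;0.029 -0.182 0 0 0 0;0.048 -0.178 0 0 0 0"

```text
time_s: 6.17
position: [0.6537, 0.0162, 0.1594]
tcp_rot: [[-0.983, 0.183, 0.004], [0.183, 0.983, 0.003], [-0.003, 0.004, -1.0]]
force: [2.6, 4.0, -1.5]
opening: 0.008
grasp_force: 2.2
```

```bash
python3 -c "
from h import *
np.set_printoptions(suppress=True)
print(rel(bot.read_state()))"
```

```text
[ -85.8  -28.1   90.3 -161.8    2.6    4.    -1.5    6.2]
```

>>> apply_moves:
  plan: "0.08 -0.172 0 0 0 0;0.10 -0.16 0 0 0 0;0.11 -0.15 0 0 0 0;0.12 -0.14 0 0 0 0;0.13 -0.125 0 0 0 0;0.143 -0.11 0 0 0 0;0.155 -0.095 0 0 0 0;0.164 -0.08 0 0 0 0;0.172 -0.06 0 0 0 0;0.178 -0.04 0 0 0 0"

```text
time_s: 7.0
position: [0.5778, -0.0293, 0.1598]
tcp_rot: [[-0.983, 0.184, 0.007], [0.184, 0.983, -0.0], [-0.007, 0.001, -1.0]]
force: [6.2, 1.0, -2.1]
opening: 0.008
grasp_force: 2.9
```

```bash
python3 -c "
from h import *
np.set_printoptions(suppress=True)
print(rel(bot.read_state()))"
```

```text
[ -19.7  -87.    89.2 -102.8    6.2    1.    -2.1    7. ]
```

>>> apply_moves:
  plan: "0.182 -0.025 0 0 0 0;0.184 -0.005 0 0 0 0;0.184 0.015 0 0 0 0;0.182 0.035 0 0 0 0;0.178 0.055 0 0 0 0;0.172 0.07 0 0 0 0;0.164 0.084 0 0 0 0;0.155 0.1 0 0 0 0;0.12 0.1 0 0 0 0;0.06 0.06 0 0 0 0"

```text
time_s: 7.83
position: [0.5025, 0.0092, 0.1597]
tcp_rot: [[-0.983, 0.182, 0.002], [0.182, 0.983, -0.002], [-0.002, -0.001, -1.0]]
force: [2.9, -4.9, -0.1]
opening: 0.007
grasp_force: 2.0
```

```bash
python3 - <<'E'
from h import *
np.set_printoptions(suppress=True)
s=bot.read_state();print(rel(s));c=cam("wrist",s)
print(proj(c,[[.4911,.0756,.206],[.4324,.0865,.139]]),proj(cam("scene"),[[.4911,.0756,.206],[.4911,.0756,.144]]),proj(cam("top"),[[.4911,.0756,.206]]))
a=capture("scene")[150:330,240:450];b=capture("wrist")
cv2.imwrite("pics/c5.png",np.hstack([cv2.resize(a,(373,320)),cv2.resize(b,(427,320))])[:,:,::-1])
E
```

```text
[ 61.5 -63.1  88.1 -45.7   2.9  -4.9  -0.1   7.8]
[[527.39151171 284.94847041]
 [468.3522479   95.67002827]] [[355.18487235 190.37766519]
 [352.70687988 208.7044837 ]] [[275.7576854  278.03072618]]
```

View pics/c5.png

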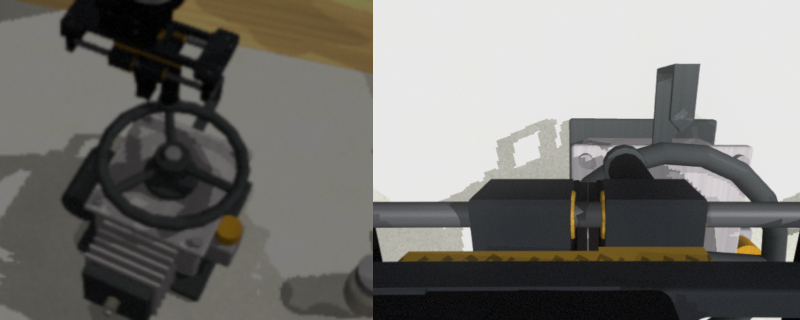

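Wrist view: the handle, about (385,245) in full-image pixels, is still short of the pointer, whose bar is at about (455,160). I'll advance slowly to just short of it.

>>> apply_moves:
  plan: "0.09 0.07 0 0 0 0;0.085 0.075 0 0 0 0;0.075 0.08 0 0 0 0;0.065 0.085 0 0 0 0;0.055 0.085 0 0 0 0;0.045 0.08 0 0 0 0;0.03 0.06 0 0 0 0;0.02 0.03 0 0 0 0;0 0 0 0 0 0;0 0 0 0 0 0"

```text
time_s: 8.77
position: [0.484, 0.0423, 0.1589]
tcp_rot: [[-0.983, 0.183, -0.001], [0.183, 0.983, 0.001], [0.001, 0.001, -1.0]]
force: [-0.0, -0.1, 0.9]
opening: 0.008
grasp_force: 0.5
```

```bash
python3 - <<'E'
from h import *
np.set_printoptions(suppress=True)
s=bot.read_state();print(rel(s))
w=capture("wrist");cv2.imwrite("pics/w6.png",w[:,:,::-1]);sc=capture("scene");cv2.imwrite("pics/s6.png",sc[:,:,::-1])
c=cam("wrist",s)
hub=np.array([.5746,.0598]);th=np.radians(169.3)
for a in(0,-4,-8,-12):
    t=th-np.radians(a);h=hub+.085*np.array([np.cos(t),np.sin(t)])
    print(a,proj(c,[[*h,.206],[*h,.144]]).ravel().round(),proj(cam("scene"),[[*h,.206],[*h,.144]]).ravel().round())
a=sc[150:330,240:450]
cv2.imwrite("pics/c6.png",np.hstack([cv2.resize(a,(373,320)),cv2.resize(w,(427,320))])[:,:,::-1])
E
```

```text
[ 85.8 -34.   92.3 -21.7  -0.   -0.1   0.9   8.8]
0 [427. 357. 393. 285.] [355. 190. 353. 209.]
-4 [408. 357. 380. 285.] [353. 189. 350. 208.]
-8 [389. 359. 368. 287.] [350. 189. 348. 207.]
-12 [371. 362. 355. 289.] [347. 188. 345. 206.]
```

View pics/c6.png

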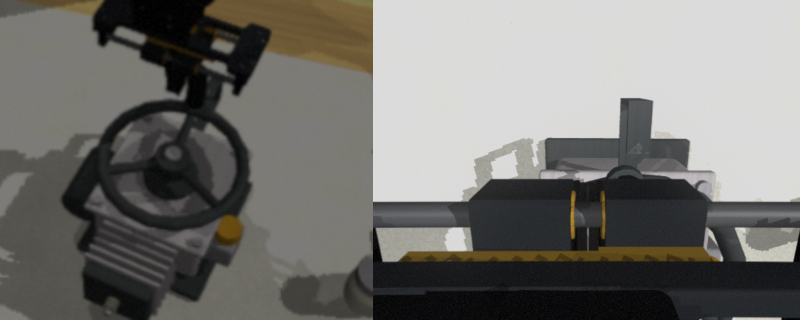

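Wheel stands a few degrees short. I back off sideways to measure it against the starting pictures.

>>> apply_moves:
  plan: "0 -0.2 0 0 0 0;0 -0.5 0 0 0 0;0 -0.7 -0.2 0 0 0;0 -0.7 -0.4 0 0 0;0 -0.7 -0.4 0 0 0;0 -0.7 -0.4 0 0 0;0 -0.6 -0.2 0 0 0;0 -0.4 0 0 0 0;0 -0.2 0 0 0 0;0 0 0 0 0 0"

```text
time_s: 9.7
position: [0.4409, -0.1913, 0.2388]
tcp_rot: [[-0.983, 0.186, -0.0], [0.186, 0.983, 0.0], [0.0, 0.0, -1.0]]
force: [0.1, 0.3, -0.5]
opening: 0.009
grasp_force: 0.0
```

```bash
cat > m.py <<'E'
from h import *
import sys
np.set_printoptions(suppress=True,precision=2)
s=bot.read_state();print(rel(s))
t=capture("top");sc=capture("scene");k=sys.argv[1]
cv2.imwrite(f"pics/t{k}.png",t[:,:,::-1]);cv2.imwrite(f"pics/s{k}.png",sc[:,:,::-1])
# sample grey on circles round the hub, spoke plane z=.135, and find spoke angles and wheel turn by circular correlation with the start
hub=np.array([.5746,.0598]);A=np.radians(np.arange(-180,180,.25))
def ringprof(img,n):
    g=cv2.GaussianBlur(cv2.cvtColor(img,cv2.COLOR_RGB2GRAY),(0,0),.8);o=[]
    for r in(.04,.048,.056,.064):
        P=np.c_[hub+r*np.c_[np.cos(A),np.sin(A)],np.full(len(A),.134)]
        q=proj(cam(n),P).astype(np.float32);o.append(cv2.remap(g,q[:,:1],q[:,1:],cv2.INTER_LINEAR)[:,0])
    return np.mean(o,0)
for n,img in(("top",t),("scene",sc)):
    i0=cv2.imread(f"pics/{n}0.png")[:,:,::-1].copy()
    for tag,im in(("start",i0),("now",img)):
        p=ringprof(im,n);m=np.degrees(A)
        w=np.abs((m-169.3+180)%360-180)<35     # window round the pointer direction
        x=((m-169.3+180)%360-180)[w];v=p[w];d=np.clip(np.percentile(v,60)-v-10,0,None)
        j=np.argmax(d);near=abs(x-x[j])<10
        print(n,tag,"spoke at %.2f deg ccw of pointer"%(np.sum(x[near]*d[near])/d[near].sum()),"depth %.0f"%d.max())
E
python3 m.py 7
```

```text
[  84.7 -271.6  284.5  -72.7    0.1    0.3   -0.5    9.7]
top start spoke at -0.76 deg ccw of pointer depth 31
top now spoke at 4.50 deg ccw of pointer depth 34
scene start spoke at -1.51 deg ccw of pointer depth 36
scene now spoke at 4.21 deg ccw of pointer depth 37
```

The two views agree: 5.5° (about 8 mm at the handle) left, with contact at about 26 mm behind the handle. The pusher's target is y ≈ -26 mm.

>>> apply_moves:
  plan: "0 0.3 0 0 0 0;0 0.6 0.2 0 0 0;0 0.7 0.4 0 0 0;0 0.7 0.4 0 0 0;0 0.7 0.4 0 0 0;0 0.6 0.2 0 0 0;0 0.5 0 0 0 0;0 0.3 0 0 0 0;0 0.1 0 0 0 0;0 0 0 0 0 0"

```text
time_s: 10.63
position: [0.4818, 0.0342, 0.1586]
tcp_rot: [[-0.984, 0.178, -0.002], [0.178, 0.984, 0.001], [0.002, 0.0, -1.0]]
force: [0.3, -0.3, -0.3]
opening: 0.007
grasp_force: 0.0
```

```bash
python3 -c "
from h import *
np.set_printoptions(suppress=True)
print(rel(bot.read_state()))"
```

```text
[ 86.4 -42.4  96.3 -26.1   0.3  -0.3  -0.3  10.6]
```

>>> apply_moves:
  plan: "0 0.05 0 0 0 0;0 0.05 0 0 0 0;0 0.05 0 0 0 0;0 0.05 0 0 0 0;0 0.04 0 0 0 0;0 0.03 0 0 0 0;0 0.02 0 0 0 0;0 0.02 0 0 0 0;0 0.01 0 0 0 0;0 0 0 0 0 0"

```text
time_s: 11.47
position: [0.4854, 0.0474, 0.1591]
tcp_rot: [[-0.983, 0.183, -0.0], [0.183, 0.983, -0.0], [0.0, -0.0, -1.0]]
force: [-2.3, -2.7, 1.1]
opening: 0.003
grasp_force: 1.9
```

```bash
python3 -c "
from h import *
np.set_printoptions(suppress=True)
print(rel(bot.read_state()))"
```

```text
[ 85.4 -28.7  90.1 -18.6  -2.3  -2.7   1.1  11.5]
```

>>> apply_moves:
  plan: "0 -0.2 0 0 0 0;0 -0.5 0 0 0 0;0 -0.7 -0.2 0 0 0;0 -0.7 -0.4 0 0 0;0 -0.7 -0.4 0 0 0;0 -0.7 -0.4 0 0 0;0 -0.6 -0.2 0 0 0;0 -0.4 0 0 0 0;0 -0.2 0 0 0 0;0 0 0 0 0 0"

```text
time_s: 12.3
position: [0.4427, -0.1854, 0.2391]
tcp_rot: [[-0.983, 0.186, 0.001], [0.186, 0.983, -0.0], [-0.001, 0.0, -1.0]]
force: [-0.0, -0.3, 0.3]
opening: 0.003
grasp_force: 0.0
```

```bash
python3 m.py 8
```

```text
[  84.1 -265.4  278.4  -72.4   -0.    -0.3    0.3   12.3]
top start spoke at -0.76 deg ccw of pointer depth 31
top now spoke at 1.38 deg ccw of pointer depth 36
scene start spoke at -1.51 deg ccw of pointer depth 36
scene now spoke at 0.67 deg ccw of pointer depth 38
```

2.15° (3.2 mm) left; target y ≈ -25.5 mm.

>>> apply_moves:
  plan: "0 0.3 0 0 0 0;0 0.6 0.2 0 0 0;0 0.7 0.4 0 0 0;0 0.7 0.4 0 0 0;0 0.7 0.4 0 0 0;0 0.6 0.2 0 0 0;0 0.5 0 0 0 0;0 0.3 0 0 0 0;0 0.1 0 0 0 0;0 0 0 0 0 0"

```text
time_s: 13.23
position: [0.483, 0.0401, 0.1586]
tcp_rot: [[-0.984, 0.178, -0.001], [0.178, 0.984, 0.001], [0.001, 0.0, -1.0]]
force: [-0.2, -0.5, 0.0]
opening: 0.001
grasp_force: 0.0
```

```bash
python3 -c "
from h import *
np.set_printoptions(suppress=True)
print(rel(bot.read_state()))"
```

```text
[ 86.3 -36.3  93.7 -22.8  -0.2  -0.5   0.   13.2]
```

>>> apply_moves:
  plan: "0 0.05 0 0 0 0;0 0.05 0 0 0 0;0 0.04 0 0 0 0;0 0.03 0 0 0 0;0 0.02 0 0 0 0;0 0.02 0 0 0 0;0 0.02 0 0 0 0;0 0.015 0 0 0 0;0 0 0 0 0 0;0 0 0 0 0 0"

```text
time_s: 14.07
position: [0.4858, 0.0494, 0.159]
tcp_rot: [[-0.983, 0.183, -0.0], [0.183, 0.983, -0.0], [0.0, -0.001, -1.0]]
force: [-0.4, -4.0, 1.4]
opening: 0.006
grasp_force: 1.9
```

```bash
python3 -c "
from h import *
np.set_printoptions(suppress=True)
print(rel(bot.read_state()))"
```

```text
[ 85.4 -26.7  89.4 -17.4  -0.4  -4.    1.4  14.1]
```

>>> apply_moves:
  plan: "0 0.01 0 0 0 0;0 0.01 0 0 0 0;0 0.005 0 0 0 0;0 0 0 0 0 0;0 0 0 0 0 0"

```text
time_s: 14.48
position: [0.486, 0.051, 0.159]
tcp_rot: [[-0.983, 0.183, -0.0], [0.183, 0.983, 0.0], [0.0, 0.0, -1.0]]
force: [-2.0, -2.8, 1.2]
opening: 0.007
grasp_force: 1.8
```

```bash
python3 -c "
from h import *
np.set_printoptions(suppress=True)
print(rel(bot.read_state()))"
```

```text
[ 85.4 -25.   89.  -16.3  -2.   -2.8   1.2  14.5]
```

>>> apply_moves:
  plan: "0 -0.2 0 0 0 0;0 -0.5 0 0 0 0;0 -0.7 -0.2 0 0 0;0 -0.7 -0.4 0 0 0;0 -0.7 -0.4 0 0 0;0 -0.7 -0.4 0 0 0;0 -0.6 -0.2 0 0 0;0 -0.4 0 0 0 0;0 -0.2 0 0 0 0;0 0 0 0 0 0"

```text
time_s: 15.32
position: [0.4433, -0.1819, 0.239]
tcp_rot: [[-0.983, 0.186, 0.001], [0.186, 0.983, -0.0], [-0.001, 0.0, -1.0]]
force: [-0.3, 0.2, -0.1]
opening: 0.002
grasp_force: 0.0
```

```bash
python3 m.py 9; python3 - <<'E'
import cv2,numpy as np
f=lambda n:cv2.resize(cv2.imread(f"pics/{n}.png")[190:320,225:345],(369,400))
g=lambda n:cv2.resize(cv2.imread(f"pics/{n}.png")[170:300,280:400],(369,200))
cv2.imwrite("pics/cmp.png",np.vstack([np.hstack([f("top0"),f("t9")]),np.hstack([g("scene0"),g("s9")])]))
E
```

```text
[  84.1 -261.9  275.1  -72.2   -0.3    0.2   -0.1   15.3]
top start spoke at -0.76 deg ccw of pointer depth 31
top now spoke at -0.98 deg ccw of pointer depth 37
scene start spoke at -1.51 deg ccw of pointer depth 36
scene now spoke at -1.94 deg ccw of pointer depth 38
```

View pics/cmp.png

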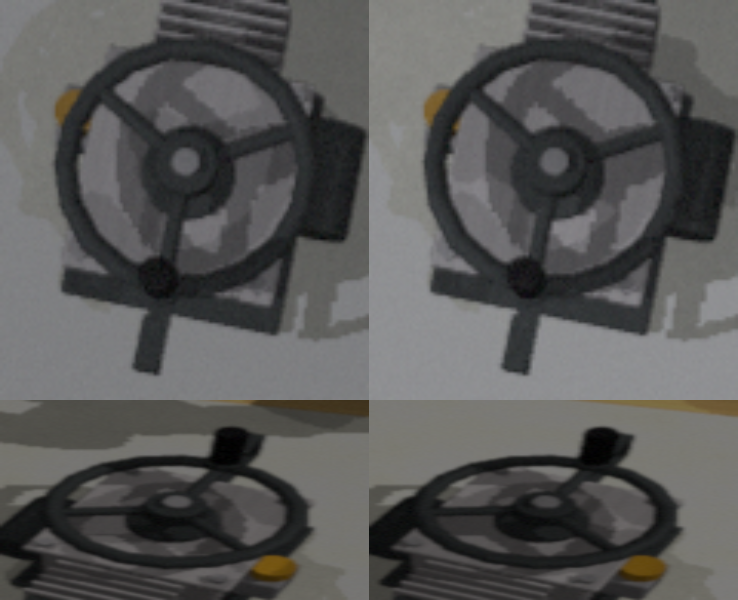

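The start (left) and current (right) views match: the handle is at the pointer within about 0.3°, and the arm is well clear.

```bash
python3 -c "
from rig import bot
print(bot.hand_in())"
```

```text
the job is handed in; nothing more can be done
None
```

I pushed the hand wheel clockwise through one full turn with shut fingertips. In both camera views the handle is back at the pointer, measuring 0.2–0.4° past the start mark, within what the pictures can resolve. The arm is clear, the objects around the engine were not touched, and the job is handed in at about 15 s.

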